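Fill a cup at the bead dispenser and hold its spring gate open

ROBOT

A 6-joint arm with a two-finger parallel gripper is mounted at the origin on the work surface. World frame = base frame: x ahead of the robot, y to its left, z up, the work surface at z = 0. Lengths are in m, angles in rad, forces in N, time in s.
With the tool pointing down it reaches from about 0.375 to 0.9 m from the base axis. Payload 3.1 kg.
Tool frame: the origin (TCP) lies midway between the tips of the shut fingers; the grasp point (between the pads) lies 19 mm behind it; x points along the fingers, z is the direction in which the jaws open and shut, and the axes are right-handed (so a half turn about x gives the same grasp; the last joint's range is limited). The gripper opens to 85 mm and grips with 20 to 120 N. Pads are 22 mm wide; open, the fingers measure 114 mm over their backs; the gripper's body (76 mm by 85 mm) begins 54 mm behind the grasp point. The pads swing forward as they close: fully open they stand 13 mm farther back than shut.
Start: joints at [0.944, 0.527, 1.433, -0, 1.181, -0.178], TCP at [0.271, 0.563, 0.231] pointing down, gripper open.
Joint ranges: [-3.08, 3.08], [-0.75, 2.2], [0.22, 2.44], [-1.43, 4.57], [0, 2.65], [-2.85, 2.85]. Speed limits (rad/s): [2.79, 2.79, 3.14, 3.14, 3.14, 3.14].

INTERFACE

Orientations are given as a unit quaternion [x, y, z, w].
In Python, from station import status, snapshot, camera_params, ticket gives the robot as it stands.
- The arm moves only by the tool arm_command, never from a script. Its argument "series" is a list that holds one entry, the list of rows, each a list of 4 numbers: the shift along the tool's x, y, z in mm, then the turn about the tool's x in rad. A call has 1 to 10 rows; each row shifts and turns the commanded pose from where the row before left it, along the tool's axes as they then stand; what a row does not reach is not made up. A row lasts 1/10 s, in which the tool goes at most 50 mm and 8.59 degrees, less where a joint would pass 70% of its speed; a pose out of reach is approached as far as the arm can. A call is refused whole if a number of a shift passes 50 or a number of a turn 0.15, either way. A call with a gripper value outside its range is refused whole. "jaw" is the opening in per cent of the stroke, from 0 (shut) to 100 (fully open), set as the call begins (left out, the last holds). The fingers move at their own pace and stop on an object; "force" is the grip in N (left out, the last holds). Time passes only in rows, so rows that do not move let the fingers close. It gives the time, the measured TCP pose, the force and the opening at its end, in the units of the state.
- status.sense(): the state, without advancing time (a new reading comes with each control period).
- snapshot(name): name is "scene" or "top"; returns the picture (480x640x3 uint8, red, green, blue); there is no depth.
- camera_params(name): a dict with "fovy" (degrees; the focal length in pixels is half the picture's height over the tangent of half this angle, whatever the lens; pixels are square), "cx", "cy" (the principal point, pixels), "extrinsics" (4x4, takes a point from camera to world coordinates). Camera axes: x right, y down, z forward; pixel columns grow to the right and rows downward; lengths in m; the calibration is good to about 2 mm. A picture is of the moment at which its call begins. camera_params takes no time and is no camera call.
- ticket.sign_off(): hands the job in, once; it reports no verdict.
The state is a dict: "t": time; "q": joint angles; "qd": joint speeds; "tau": joint torques, N m; "tcp_pos": TCP position; "tool_rot": TCP orientation; "force": force on the tool from outside, world axes, zero at the start; "ft_torque": the same for the moment, N m; "finger_gap": opening from 0.0 (shut) to 1.0 (fully open).
Only numpy, scipy, OpenCV 4.12 (cv2) and the standard library are available. Lean on these libraries where they do the work, as an engineer would, in place of code of your own. Each camera call takes 0.05 s, during which the arm holds its last target. There are 200 camera calls.

TASK

Stand the steel cup with the bar handle on the round rest, centred under the bead dispenser's spout, and let go of it. Then grip the dispenser's spring-loaded gate handle and pull it out until the black line on the gate handle is level with the marks on the rails, so that all three beads roll into the cup. Finish while still holding the gate at its mark, with the beads in the cup, and leave the other things on the table where they are.

Things in the scene. Friction and masses are not known exactly. Their poses are not given: they have to be found in the camera images.
- dispenser: Bead dispenser fixed to the table; its place and yaw vary. Origin on the table under the clear upright hopper (30 x 30 mm, top at height 241); z up. Its -y side: a chute to the spout. Its +y side: the gate slides out between two rails (x +-26 to +-34 mm, top height 164, y -67 to 173; end bridge y 171 to 177). Pillar 40 x 36 mm at y 19 to 55; foot 100 x 120 x 10 mm, y -5 to 115.
- spout (a point): Centre of the spout's lower, open end, 84 mm above the table, 85 mm from the hopper's axis towards the dispenser's -y. The square spout is 34 mm across outside and reaches up to height 153 mm. Axes as the dispenser's.
- rest (a point): Centre of the top of the round cup rest (88 mm across, 10 mm high) straight below the spout. The spout's lower edge is 74 mm above it. Axes as the dispenser's.
- mark (a point): Point midway between the two black mark lines on the tops of the dispenser's rails (height 164 mm): where the centre of the gate's handle is when the gate is at its mark. Axes as the dispenser's.
- gate (a joint): How far the gate is pulled out, m: 0 = home, grows towards the dispenser's +y, end stop 0.060; 0.040 = its black line level with the rail marks. A spring (100 N/m) pulls it home, 4 N at 0, 8 N at 0.040, also when let go. The hole in its plate is under the hopper only near the mark: short of it or past it the beads stay shut in.
- gate_grip (a point): Grip point of the gate's upright wooden handle, moves with the gate: on its centre line, height 187 mm. Handle 14 mm along the pull (y), 30 mm across (x), heights 161 to 201 mm. At home 85 mm from the hopper's axis, towards +y. Axes as the dispenser's. Grip from above, one finger before and one behind it in y, fingertips above height 165 mm. A black line runs round its middle.
- cup: Round steel cup, 68 mm across at the rim, 62 mm at the foot, 55 mm high, walls 3 mm, about 0.12 kg, with a straight wooden bar handle along its own -x: 12 mm wide, 12 mm high, 31 to 119 mm from the cup's axis, at heights 39 to 51 mm. Origin: centre of its underside; z up. Starts empty and upright on the table.
- cup_grip (a point): Centre of the cup's bar handle at its grip place: 80 mm from the cup's axis along its -x, height 45 mm above the cup's underside.
- bead0: Terracotta-coloured round bead, 20 mm across, 11 g, slippery glaze; origin at its centre. Starts in the dispenser's hopper (lowest of three).
- bead1: Terracotta-coloured round bead, 20 mm across, 11 g, slippery glaze; origin at its centre. Starts in the dispenser's hopper (middle of three).
- bead2: Terracotta-coloured round bead, 20 mm across, 11 g, slippery glaze; origin at its centre. Starts in the dispenser's hopper (top of three).
- dish_a: Bystander: shallow white dish, 84 mm across, 24 mm high. Origin under its centre.
- stamp: Bystander: wooden hand stamp, foot 65 x 26 mm, 76 mm high. Origin under its centre.
- pliers: Bystander: black-handled pliers lying flat, about 150 x 64 mm, 12 mm high. Origin under the pivot, jaws along +x.
- pencil: Bystander: black pencil lying along its x, 175 mm long, 7 mm thick. Origin under its middle.
Things that resemble listed ones, but are neither listed nor needed, are in the scene too. What is shaped like the cup but yellow is not meant.

How it is judged:
On the way, in this order (a step that is already met when the one before it is completed fails the run):
1. the cup stands upright on the rest, centred under the spout within 22 mm and let go, the gate still shut (horizontal distance between cup and rest below 0.022 m and z of cup in the frame of rest between -0.003 and 0.004 m and angle between cup's own z axis and vertical below 0.1 rad and contact force between the fingers and cup below 0.1 N and value of joint gate between -1 and 0.01 m), for 0.2 s.
2. the fingers hold the gate at its mark (value of joint gate between 0.035 and 0.045 m and contact force between the fingers and gate above 1 N), for 0.3 s.
At the end, for the whole second after the job is handed in: The fingers hold the gate handle (over 1 N) with the gate 40 mm out, within 5 mm either way; the cup stands upright and untouched by the fingers on the rest, within 22 mm of its centre; all three beads lie in the cup (all of step 2 and contact force between anything else and cup above 0.3 N and contact force between the fingers and cup below 0.1 N and horizontal distance between cup and rest below 0.022 m and z of cup in the frame of rest between -0.003 and 0.004 m and angle between cup's own z axis and vertical below 0.1 rad and horizontal distance between each of bead0, bead1, bead2 and cup below 0.034 m and z of bead0 in the frame of cup between 0 and 0.05 m and z of bead1 in the frame of cup between 0 and 0.05 m and z of bead2 in the frame of cup between 0 and 0.05 m); the arm keeps its last pose, push and grip.
It fails at once if a bystander is moved by more than 30 mm (distance of any of dish_a, stamp, pliers, pencil from where it was at the start of the episode above 0.03 m).
It also fails if it takes over 54 s, if anything falls off the work surface, if the arm or the gripper's body presses on something with over 40 N, if the wrist force passes 120 N, or if a joint passes its speed limit or range.

## Working session

There is one attempt and no reset: what is moved stays moved. The work goes in short steps, Python scripts to look and compute and a tool call to move; the robot and the scene stay as the last step left them, time stands still between calls to the robot, and variables do not carry over. Pictures are saved under pics/ and viewed, about 8 in all and at most 12, crops included, and the job is handed in when it is done.

Besides the shell and the picture viewer there is one more tool, called by a JSON object that holds its "name" and its "arguments", one argument or row to a line. arm_command: Moves the arm, as the interface text tells. Its arguments: {"type":"object","properties":{"series":{"type":"array"},"jaw":{"type":"number"},"force":{"type":"number"}},"required":["series"]}

```bash
mkdir -p pics; cat > h.py <<'E'
import numpy as np, cv2
from station import status, snapshot, camera_params, ticket
def snap(n,f):
    im=snapshot(n); cv2.imwrite('pics/'+f+'.png',im[:,:,::-1]); return im
def cam(n):
    p=camera_params(n); f=240/np.tan(np.radians(p['fovy'])/2); return p,f,np.array(p['extrinsics'])
def ray(n,u,v):
    p,f,E=cam(n); d=E[:3,:3]@np.array([(u-p['cx'])/f,(v-p['cy'])/f,1]); return E[:3,3],d
def onz(n,u,v,z):
    o,d=ray(n,u,v); return o+d*(z-o[2])/d[2]
def proj(n,P):
    p,f,E=cam(n); c=E[:3,:3].T@(np.array(P)-E[:3,3]); return np.array([p['cx']+f*c[0]/c[2],p['cy']+f*c[1]/c[2]])
E
python3 - <<'E'
from h import *
snap('scene','s0');snap('top','t0')
for n in('scene','top'): print(camera_params(n))
print(status.sense())
E
```

```text
{'fovy': 57.026794571537074, 'cx': 322.9789403672895, 'cy': 238.40819144063695, 'extrinsics': array([[-0.26249506,  0.62490448, -0.73524876,  1.38662364],
       [ 0.96482883,  0.18119135, -0.19046004,  0.21127054],
       [ 0.01420138, -0.75938402, -0.65048769,  0.88776031],
       [ 0.        ,  0.        ,  0.        ,  1.        ]])}
{'fovy': 49.98503939125675, 'cx': 314.06572407993036, 'cy': 236.05452897064998, 'extrinsics': array([[-0.00964507, -0.99737135,  0.07181485,  0.49340322],
       [-0.9995042 ,  0.01176848,  0.02920369, -0.0130892 ],
       [-0.02997208, -0.07149757, -0.99699036,  1.29127562],
       [ 0.        ,  0.        ,  0.        ,  1.        ]])}
{'t': 0.1, 'q': array([ 9.43507530e-01,  5.28394604e-01,  1.43376589e+00, -3.93882946e-06,
        1.18140344e+00, -1.78529945e-01]), 'qd': array([-0.00096559, -0.00277838, -0.00169956,  0.00080576,  0.00089915,
       -0.00031763]), 'tau': array([-1.84324203e-04, -4.43307459e+01, -1.78584999e+01, -2.56080730e-04,
        3.86080108e-03, -3.00629814e-06]), 'tcp_pos': array([0.27076421, 0.56259388, 0.23042096]), 'tool_rot': array([-0.37647708,  0.59936242,  0.37595444,  0.5980702 ]), 'force': array([ 0.3525423 ,  0.12202743, -0.95754514]), 'ft_torque': array([ 0.01576472, -0.0083689 ,  0.04802563]), 'finger_gap': 1.0034020189228245}
```

View pics/s0.png

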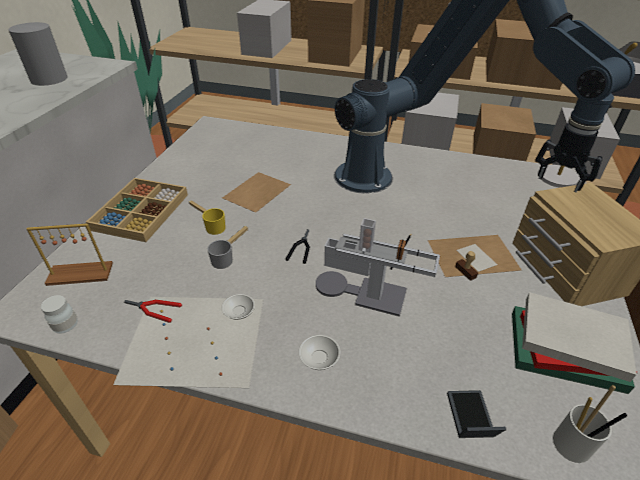

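View pics/t0.png

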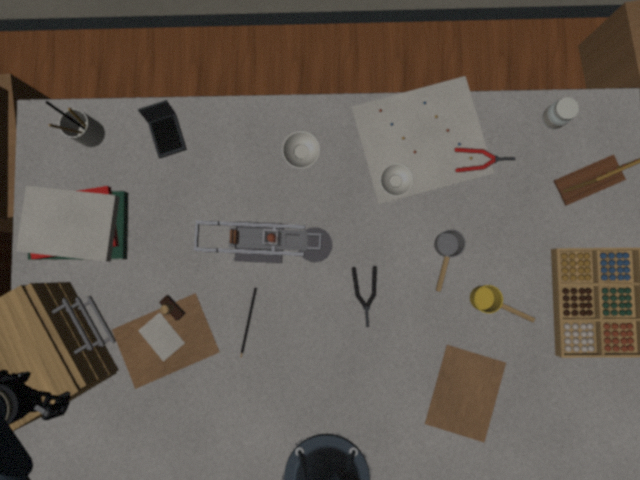

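The top view shows the steel cup at about (450,243) with its handle towards (441,290). The spout is at (315,240), the gate handle at (234,236) and the rest circle near (316,244). The pliers are at (366,290) and the pencil at (249,320). I'll enlarge the crops to get features to measure.

```bash
python3 - <<'E'
from h import *
t=cv2.imread('pics/t0.png');s=cv2.imread('pics/s0.png')
up=lambda im,x0,x1,y0,y1,k:cv2.resize(im[y0:y1,x0:x1],None,fx=k,fy=k,interpolation=cv2.INTER_CUBIC)
C=np.zeros((600,800,3),np.uint8)
a=up(t,190,340,210,270,4);C[:240,:600]=a
b=up(t,430,470,228,298,4);C[:280,620:780]=b
c=up(s,310,450,215,320,3.4);C[243:243+c.shape[0],:c.shape[1]]=c
d=up(s,195,255,215,275,4);C[300:540,540:780]=d
cv2.imwrite('pics/c0.png',C)
hs=cv2.cvtColor(t,cv2.COLOR_BGR2HSV)
print('handle',hs[280,442],hs[235,234],'cup',hs[243,450],hs[235,442],'table',hs[300,400],'rest',hs[252,322])
E
```

```text
handle [ 17  91 120] [ 12 118  80] cup [165   5  93] [120   3  89] table [ 24  11 116] rest [128  14  74]
```

View pics/c0.png

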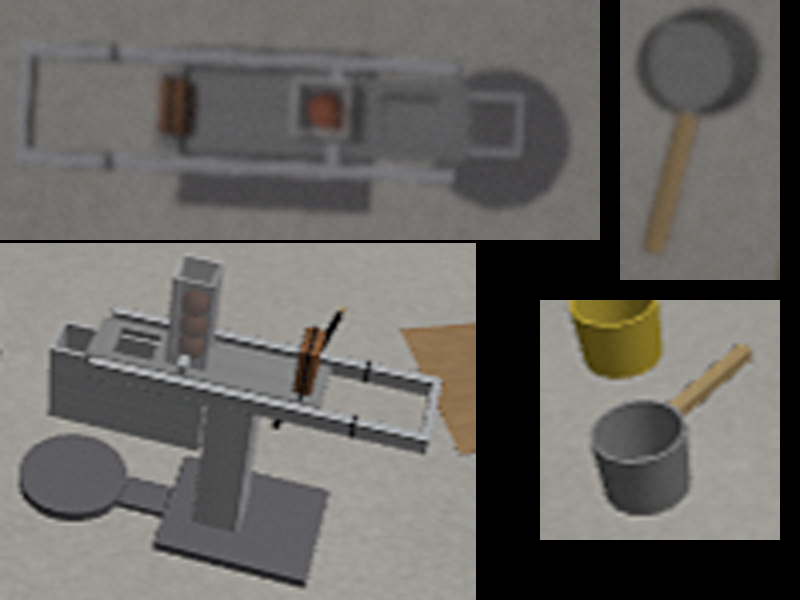

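The crop shows the rail marks at full-size top-view pixels (217.9,222.7) and (217.2,249.7), the gate handle at (234,236.5) and the rest disc centred near (315,244.5). The cup rim is centred near (449.5,243), with its handle running to (438.3,290).

```bash
cat > m.py <<'E'
from h import *
t=cv2.imread('pics/t0.png');s=cv2.imread('pics/s0.png')
def T(x,y,X0,Y0,k,ox,oy): return ((x-ox+.5)/k-.5+X0,(y-oy+.5)/k-.5+Y0)
tt=lambda x,y:T(x,y,190,210,4,0,0); ss=lambda x,y:T(x,y,310,215,3.4,0,243); tc=lambda x,y:T(x,y,430,228,4,620,0); sc=lambda x,y:T(x,y,195,215,4,540,300)
m1t=onz('top',*tt(113,52),.164);m2t=onz('top',*tt(110,160),.164)
m1s=onz('scene',*ss(353,425),.164);m2s=onz('scene',*ss(369,371),.164)
print('marks top',m1t,m2t,(m1t+m2t)/2,'scene',m1s,m2s,(m1s+m2s)/2)
print('rest top',onz('top',*tt(500,138),.010),'scene',onz('scene',*ss(73,471),.010))
print('spout top',onz('top',*tt(497,125),.153))
print('handle top',onz('top',*tt(177,106),.201))
for v in (49,62): pass
a=onz('top',*tt(34,50),.164);b=onz('top',*tt(452,70),.164);print('rail far',a,b,np.degrees(np.arctan2(*(a-b)[:2])))
a=onz('top',*tt(28,157),.164);b=onz('top',*tt(452,178),.164);print('rail near',a,b,np.degrees(np.arctan2(*(a-b)[:2])))
print('rim top',onz('top',*tc(699,61),.055),'scene',onz('scene',*sc(640,442),.055))
# wood handle of the cup: masks
for n,im,(x0,x1,y0,y1) in(('top',t,(428,456,255,298)),('scene',s,(225,255,220,248))):
    hs=cv2.cvtColor(im[y0:y1,x0:x1],cv2.COLOR_BGR2HSV); m=(hs[...,1]>60)&(hs[...,0]<25)
    ys,xs=np.nonzero(m); P=np.array([onz(n,x+x0,y+y0,.051 if n=='top' else .048)[:2] for x,y in zip(xs,ys)])
    c=P.mean(0);d=np.linalg.svd(P-c)[2][0];pr=(P-c)@d;print(n,'bar c',c,'dir',d,np.degrees(np.arctan2(d[1],d[0])),pr.min(),pr.max(),len(P))
from scipy.spatial.transform import Rotation as R
q=status.sense();print(R.from_quat(q['tool_rot']).as_matrix().round(3))
E
python3 m.py
```

```text
marks top [0.60690509 0.2325628  0.164     ] [0.54713487 0.2339992  0.164     ] [0.57701998 0.233281   0.164     ] scene [0.61297847 0.23134392 0.164     ] [0.55410486 0.23622241 0.164     ] [0.58354167 0.23378316 0.164     ]
rest top [0.56550684 0.02324145 0.01      ] scene [0.56435518 0.0236093  0.01      ]
spout top [0.56469064 0.02077916 0.153     ]
handle top [0.57380677 0.19004013 0.201     ]
rail far [0.6085719  0.27658521 0.164     ] [0.59459713 0.04492345 0.164     ] 3.452129425857623
rail near [0.54929271 0.27953007 0.164     ] [0.53518753 0.0454022  0.164     ] 3.4476528825108073
rim top [ 0.56231746 -0.2998689   0.055     ] scene [ 0.57448112 -0.29704204  0.055     ]
top bar c [ 0.48945784 -0.28157642] dir [-0.9608345   0.27712284] 163.9114381585638 -0.04233844327743739 0.04108811451778582 174
scene bar c [ 0.48848605 -0.28198715] dir [ 0.97718393 -0.21239484] -12.262733094758591 -0.04159074001524052 0.04147675639735541 121
[[-0.001 -0.901  0.434]
 [-0.002  0.434  0.901]
 [-1.     0.    -0.002]]
```

Both views agree on positions in m:
- **Rest:** (0.565, 0.0225).
- **Dispenser y axis:** heading 86.6°.
- **Mark:** (0.577, 0.232).
- **Cup axis:** (0.5625, -0.300), with its bar at heading 166°.
- **Cup grip point:** (0.485, -0.281).

I'll raise the arm and travel to above the grip point.

{"name": "arm_command", "arguments": {
  "series": [
    [[-20,0,0,0],[-20,0,0,0],[-20,0,0,0],[-20,0,0,0],[0,-28,-33.4,0],[0,-28,-33.4,0],[0,-28,-33.4,0],[0,-28,-33.4,0],[0,-28,-33.4,0],[0,-28,-33.4,0]]
  ],
  "jaw": 50,
  "force": 80
}}

```text
t: 1.1
tcp_pos: [0.3353, 0.3079, 0.311]
tool_rot: [-0.376, 0.599, 0.376, 0.598]
force: [0.6, -0.2, 0.4]
finger_gap: 0.497
```

{"name": "arm_command", "arguments": {
  "series": [
    [[0,-28,-33.4,0],[0,-28,-33.4,0],[0,-28,-33.4,0],[0,-28,-33.4,0],[0,-28,-33.4,0],[0,-28,-33.4,0],[0,-28,-33.4,0],[0,-28,-33.4,0],[0,-28,-33.4,0],[0,-28,-33.4,0]]
  ]
}}

```text
t: 2.1
tcp_pos: [0.4427, -0.1145, 0.3111]
tool_rot: [-0.376, 0.599, 0.376, 0.599]
force: [0.3, 1.1, -1.0]
finger_gap: 0.502
```

{"name": "arm_command", "arguments": {
  "series": [
    [[0,-28,-33.4,0],[0,-28,-33.4,0],[0,-28,-33.4,0],[0,-28,-33.4,0],[0,0,0,0.15],[0,0,0,0.15],[0,0,0,0.15],[0,0,0,0.15],[0,0,0,0.15],[0,0,0,0.15]]
  ]
}}

```text
t: 3.1
tcp_pos: [0.4855, -0.2815, 0.3107]
tool_rot: [-0.076, 0.703, 0.076, 0.703]
force: [-0.4, 0.2, -0.9]
finger_gap: 0.498
```

{"name": "arm_command", "arguments": {
  "series": [
    [[10,0,0,0.15],[10,0,0,0.15],[10,0,0,0.15],[10,0,0,0.15],[10,0,0,0.15],[10,0,0,0.15],[10,0,0,0.15],[10,0,0,0.15],[10,0,0,0.15],[10,0,0,0.15]]
  ]
}}

```text
t: 4.1
tcp_pos: [0.4855, -0.2815, 0.2105]
tool_rot: [0.423, 0.567, -0.423, 0.566]
force: [-1.0, -0.1, -0.8]
finger_gap: 0.5
```

{"name": "arm_command", "arguments": {
  "series": [
    [[10,0,0,0.15],[10,0,0,0.15],[10,0,0,0.15],[10,0,0,0.09],[0,0,0,0]]
  ]
}}

```text
t: 4.6
tcp_pos: [0.4848, -0.2808, 0.1696]
tool_rot: [-0.558, -0.436, 0.558, -0.433]
force: [-0.3, -1.2, 0.3]
finger_gap: 0.498
```

```bash
cat >> h.py <<'E'
from scipy.spatial.transform import Rotation as R
def goto(P,head=None):
    s=status.sense();M=R.from_quat(s['tool_rot']).as_matrix();h=np.degrees(np.arctan2(M[1,2],M[0,2]))
    print('t',s['t'],'tcp',s['tcp_pos'].round(4),'head',h.round(2),'gap',round(s['finger_gap'],3),'F',s['force'].round(2),'q6',s['q'][5].round(2))
    if P is not None: print('tool shift mm',(1000*M.T@(np.array(P)-s['tcp_pos'])).round(1),'turn', None if head is None else np.radians(h-head).round(4))
E
python3 -c "
from h import *
goto([.4848,-.2807,.025],-103.8)"
```

```text
t 4.6 tcp [ 0.4848 -0.2808  0.1696] head -104.16 gap 0.498 F [-0.25 -1.22  0.26] q6 1.09
tool shift mm [1.446e+02 5.000e-01 1.000e-01] turn -0.0062
```

{"name": "arm_command", "arguments": {
  "series": [
    [[30,0,0,0],[30,0,0,0],[30,0,0,0],[30,0,0,0],[15,0,0,0],[9.5,0,0,0],[0,0,0,0]]
  ]
}}

```text
t: 5.3
tcp_pos: [0.4855, -0.2815, 0.026]
tool_rot: [-0.557, -0.435, 0.558, -0.434]
force: [-0.3, 0.2, 0.2]
finger_gap: 0.499
```

```bash
python3 - <<'E'
from h import *
goto([.4848,-.2807,.025],-103.8)
t=snap('top','t1');s=snap('scene','s1')
C=np.zeros((480,800,3),np.uint8)
C[:,:400]=cv2.resize(t[220:340,410:510],(400,480),interpolation=cv2.INTER_CUBIC)
C[:,400:]=cv2.resize(s[170:290,170:270],(400,480),interpolation=cv2.INTER_CUBIC)
cv2.imwrite('pics/c1.png',C[:,:,::-1])
E
```

```text
t 5.3 tcp [ 0.4855 -0.2815  0.026 ] head -104.1 gap 0.499 F [-0.33  0.16  0.19] q6 1.09
tool shift mm [ 1.  -0.9 -0.6] turn -0.0053
```

View pics/c1.png

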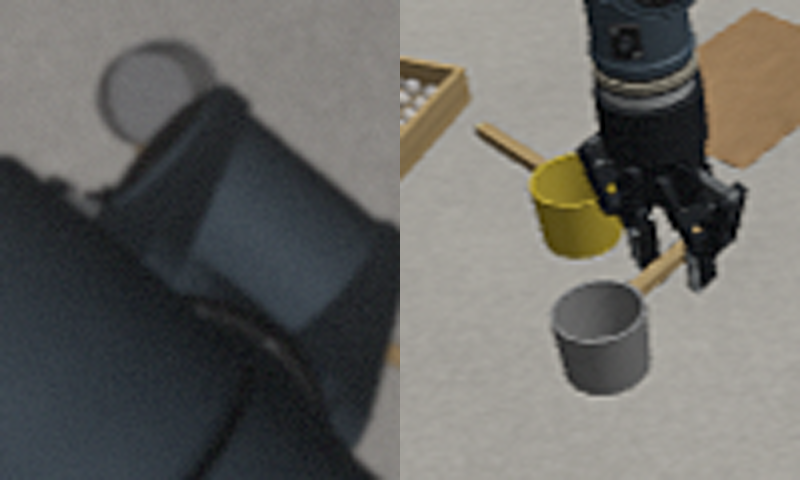

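The crop shows the fingers straddling the wooden bar, near (685,250) in the right half, with the cup undisturbed. I'll close and lift.

{"name": "arm_command", "arguments": {
  "series": [
    [[0,0,0,0],[0,0,0,0],[0,0,0,0],[0,0,0,0],[0,0,0,0],[0,0,0,0]]
  ],
  "jaw": 0,
  "force": 80
}}

```text
t: 6.0
tcp_pos: [0.4861, -0.282, 0.0275]
tool_rot: [0.558, 0.434, -0.558, 0.435]
force: [-0.1, 0.7, 6.3]
finger_gap: 0.121
```

{"name": "arm_command", "arguments": {
  "series": [
    [[-8,0,0,0],[-8,0,0,0],[-8,0,0,0],[-8,0,0,0],[-8,0,0,0],[0,0,0,0]]
  ]
}}

```text
t: 6.6
tcp_pos: [0.4865, -0.2823, 0.0682]
tool_rot: [0.558, 0.434, -0.558, 0.435]
force: [0.7, 0.5, -1.8]
finger_gap: 0.123
```

```bash
python3 - <<'E'
from h import *
d=np.array([np.sin(np.radians(3.42)),np.cos(np.radians(3.42))])
rest=np.array([.565,.0225]); g=rest-.080*d
pre=g-.14*d
print(pre,g)
goto([*pre,.066],-3.4)
E
```

```text
[ 0.55187594 -0.19710819] [ 0.56022761 -0.05735753]
t 6.6 tcp [ 0.4865 -0.2823  0.0682] head -104.16 gap 0.123 F [ 0.66  0.46 -1.82] q6 1.09
tool shift mm [  2.2  42.5 -98.6] turn -1.7586
```

{"name": "arm_command", "arguments": {
  "series": [
    [[0,0,0,-0.1],[0,0,0,-0.15],[0,0,0,-0.15],[0,0,0,-0.15],[0,0,0,-0.15],[0,0,0,-0.15],[0,0,0,-0.15],[0,0,0,-0.15],[0,0,0,-0.15],[0,0,0,-0.15]]
  ]
}}

```text
t: 7.6
tcp_pos: [0.4858, -0.2817, 0.0667]
tool_rot: [0.127, 0.696, -0.127, 0.696]
force: [-0.2, -0.1, -1.3]
finger_gap: 0.121
```

{"name": "arm_command", "arguments": {
  "series": [
    [[0,0,0,-0.15],[0,0,0,-0.1],[0,0,0,-0.06],[0,15,10,0],[0,15,10,0],[0,15,10,0],[0,15,10,0],[0,15,10,0],[0,5,10,0],[0,0,0,0]]
  ]
}}

```text
t: 8.6
tcp_pos: [0.552, -0.2052, 0.0669]
tool_rot: [0.019, 0.706, -0.02, 0.707]
force: [0.6, 0.5, -0.9]
finger_gap: 0.125
```

```bash
python3 - <<'E'
from h import *
goto([0.5519,-0.1971,.046],-3.4)
t=snap('top','t2');s=snap('scene','s2')
C=np.zeros((480,800,3),np.uint8)
C[:,:400]=cv2.resize(t[200:320,330:430],(400,480),interpolation=cv2.INTER_CUBIC)
C[:,400:]=cv2.resize(s[190:310,210:310],(400,480),interpolation=cv2.INTER_CUBIC)
cv2.imwrite('pics/c2.png',C[:,:,::-1])
E
```

```text
t 8.6 tcp [ 0.552  -0.2052  0.0669] head -3.22 gap 0.125 F [ 0.64  0.47 -0.89] q6 -0.49
tool shift mm [20.9  8.1 -0.6] turn 0.0031
```

View pics/c2.png

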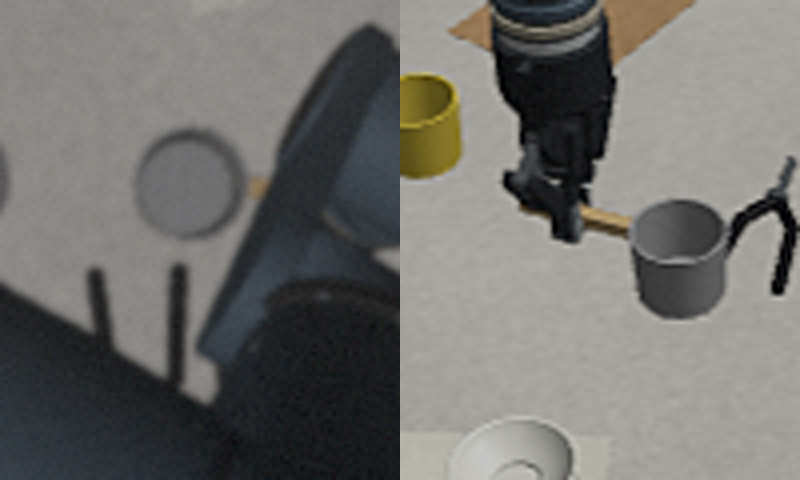

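The cup hangs level. Its rim centre is at top-view pixel (377.4,245.9) and scene pixel (279.9,247). I'll work out the rim position to check it.

```bash
python3 - <<'E'
from h import *
for z in(.085,.095): print(z,onz('top',377.2,245.7,z))
# scene rim: left/right/back edge of ellipse in crop
for (x,y) in((632,235),(728,235),(680,200),(680,265)):
    print(onz('scene',210+(x-400)/4,190+y/4,.095))
d=np.array([np.sin(np.radians(3.42)),np.cos(np.radians(3.42))])
print('expect',status.sense()['tcp_pos'][:2]+.08*d)
E
```

```text
0.085 [ 0.55594035 -0.12521674  0.085     ]
0.095 [ 0.55542191 -0.1242872   0.095     ]
[ 0.57265979 -0.15112262  0.095     ]
[ 0.55482974 -0.08945296  0.095     ]
[ 0.52985386 -0.13227017  0.095     ]
[ 0.59161464 -0.11046987  0.095     ]
expect [ 0.55517825 -0.12592188]
```

Rim position agrees with the expected one within 2 mm. Next I'll go down 21 mm, slide in 147 mm and lower onto the rest.

{"name": "arm_command", "arguments": {
  "series": [
    [[7,0,0,0],[7,0,0,0],[7,0,0,0],[0,12,0,0],[0,15,0,0],[0,15,0,0],[0,15,0,0],[0,15,0,0],[0,15,0,0],[0,15,1,0]]
  ]
}}

```text
t: 9.7
tcp_pos: [0.5573, -0.1019, 0.046]
tool_rot: [0.02, 0.707, -0.02, 0.707]
force: [-0.3, -0.4, -0.6]
finger_gap: 0.121
```

{"name": "arm_command", "arguments": {
  "series": [
    [[0,15,0,0],[0,15,0,0],[0,10,0,0],[0,5,0,0],[0,0,0,0],[3,0,0,0],[2,0,0,0],[0,0,0,0],[0,0,0,0]]
  ]
}}

```text
t: 10.6
tcp_pos: [0.5598, -0.0591, 0.0406]
tool_rot: [0.021, 0.707, -0.021, 0.707]
force: [-0.9, -0.2, -0.7]
finger_gap: 0.126
```

```bash
python3 - <<'E'
from h import *
goto([0.5602,-0.0574,.0375],-3.4)
t=snap('top','t3');s=snap('scene','s3')
C=np.zeros((480,800,3),np.uint8)
C[:,:400]=cv2.resize(t[200:320,280:380],(400,480),interpolation=cv2.INTER_CUBIC)
C[:,400:]=cv2.resize(s[220:316,290:370],(400,480),interpolation=cv2.INTER_CUBIC)
cv2.imwrite('pics/c3.png',C[:,:,::-1])
E
```

```text
t 10.6 tcp [ 0.5598 -0.0591  0.0406] head -3.37 gap 0.126 F [-0.86 -0.15 -0.72] q6 -0.24
tool shift mm [3.1 1.7 0.3] turn 0.0005
```

View pics/c3.png

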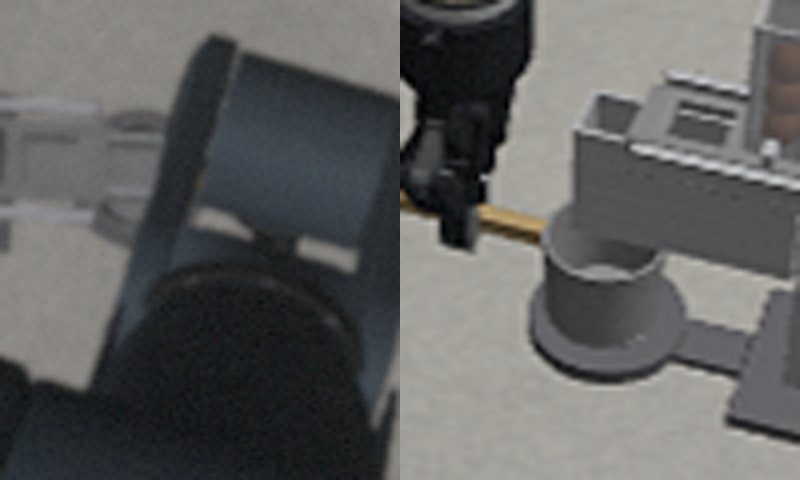

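The cup is over the rest: disc spans columns 530–686 in the crop, cup foot about 550–660. It is still about 3 mm above the surface, so I'll lower until it touches.

{"name": "arm_command", "arguments": {
  "series": [
    [[1,0.7,0,0],[1,0.7,0,0],[1,0,0,0],[0,0,0,0],[0,0,0,0]]
  ]
}}

```text
t: 11.2
tcp_pos: [0.56, -0.0572, 0.038]
tool_rot: [0.021, 0.707, -0.02, 0.707]
force: [-0.4, -0.2, 1.5]
finger_gap: 0.124
```

{"name": "arm_command", "arguments": {
  "series": [
    [[1,0,0,0],[0,0,0,0],[0,0,0,0]]
  ]
}}

```text
t: 11.5
tcp_pos: [0.5602, -0.0575, 0.0376]
tool_rot: [0.02, 0.707, -0.021, 0.707]
force: [-3.0, -0.3, 6.6]
finger_gap: 0.121
```

{"name": "arm_command", "arguments": {
  "series": [
    [[0,0,0,0],[0,0,0,0],[0,0,0,0],[0,0,0,0],[-10,0,0,0],[-15,0,0,0],[-20,0,0,0],[-20,0,0,0],[0,0,0,0]]
  ],
  "jaw": 40
}}

```text
t: 12.4
tcp_pos: [0.562, -0.0578, 0.1048]
tool_rot: [0.02, 0.705, -0.021, 0.709]
force: [0.5, 0.2, 0.3]
finger_gap: 0.395
```

{"name": "arm_command", "arguments": {
  "series": [
    [[-35,0,0,0],[-35,0,0,0],[-35,0,0,0],[-35,0,0,0],[-35,0,0,0],[-35,0,0,0],[0,-12,0,0],[0,-15,0,0],[0,-15,0,0],[0,0,0,0]]
  ]
}}

```text
t: 13.4
tcp_pos: [0.5567, -0.1013, 0.3099]
tool_rot: [0.022, 0.708, -0.021, 0.706]
force: [-0.2, 0.6, 0.0]
finger_gap: 0.404
```

```bash
python3 - <<'E'
from h import *
d=np.array([np.sin(np.radians(3.42)),np.cos(np.radians(3.42))])
rest=np.array([.565,.0225]); g=rest+.170*d;print('gate grip',g)
goto([*g,.30],-93.4)
t=snap('top','t4');s=snap('scene','s4')
C=np.zeros((480,800,3),np.uint8)
C[:,:400]=cv2.resize(t[180:300,280:380],(400,480),interpolation=cv2.INTER_CUBIC)
C[:,400:]=cv2.resize(s[220:316,290:370],(400,480),interpolation=cv2.INTER_CUBIC)
cv2.imwrite('pics/c4.png',C[:,:,::-1])
E
```

```text
gate grip [0.57514132 0.19219724]
t 13.4 tcp [ 0.5567 -0.1013  0.3099] head -3.49 gap 0.404 F [-0.22  0.56  0.05] q6 -0.32
tool shift mm [ 10.  294.1   0.6] turn 1.5692
```

View pics/c4.png

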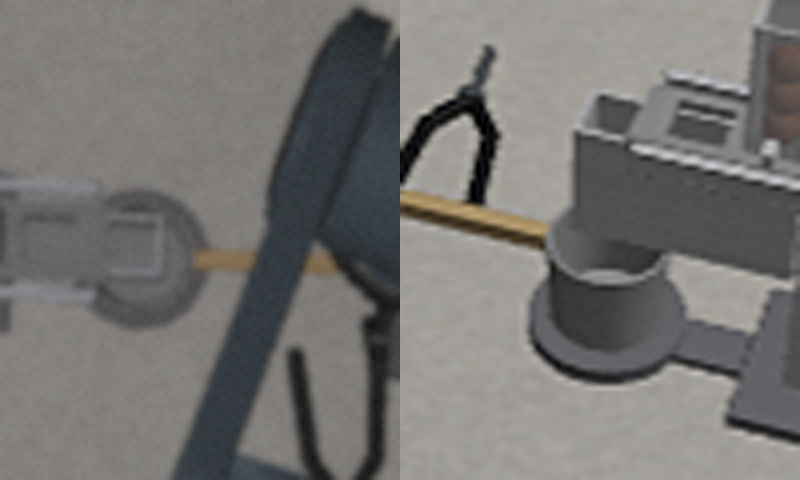

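The cup stands centred on the rest and is free of the fingers. In the scene crop, cup foot is centred at column 607 and the disc at 608. Next I'll move above the gate handle and turn the jaws.

{"name": "arm_command", "arguments": {
  "series": [
    [[0,20,0,0],[0,37,0,0],[0,40,0,0],[0,40,0,0],[0,40,0,0],[0,40,0,0],[0,37,0,0],[0,30,0,0],[0,10,0,0],[0,0,0,-0.15]]
  ],
  "jaw": 60
}}

```text
t: 14.5
tcp_pos: [0.5739, 0.1961, 0.3109]
tool_rot: [-0.035, 0.707, 0.035, 0.706]
force: [-0.1, -0.8, -0.0]
finger_gap: 0.598
```

{"name": "arm_command", "arguments": {
  "series": [
    [[0,0,0,-0.15],[0,0,0,-0.15],[0,0,0,-0.15],[0,0,0,-0.15],[0,0,0,-0.15],[0,0,0,-0.15],[0,0,0,-0.15],[0,0,0,-0.15],[0,0,0,-0.15],[0,0,0,-0.07]]
  ]
}}

```text
t: 15.5
tcp_pos: [0.5743, 0.1936, 0.3111]
tool_rot: [-0.486, 0.514, 0.486, 0.513]
force: [-0.3, 1.1, -0.2]
finger_gap: 0.6
```

```bash
python3 - <<'E'
from h import *
goto([.575,.1915,.171],86.6)
E
```

```text
t 15.5 tcp [0.5743 0.1936 0.3111] head 86.84 gap 0.6 F [-0.27  1.12 -0.23] q6 -1.37
tool shift mm [140.1  -1.1  -1.9] turn 0.0041
```

{"name": "arm_command", "arguments": {
  "series": [
    [[20,0,-1.9,0],[25,-1,0,0],[25,0,0,0],[25,0,0,0],[20,0,0,0],[15,0,0,0],[10,0,0,0],[0,0,0,0]]
  ]
}}

```text
t: 16.3
tcp_pos: [0.5743, 0.1917, 0.17]
tool_rot: [-0.484, 0.516, 0.486, 0.513]
force: [-0.1, 0.6, 0.4]
finger_gap: 0.597
```

```bash
python3 - <<'E'
from h import *
goto([.575,.1915,.171],86.6)
t=snap('top','t5');s=snap('scene','s5')
C=np.zeros((480,800,3),np.uint8)
C[:,:400]=cv2.resize(t[180:300,200:300],(400,480),interpolation=cv2.INTER_CUBIC)
C[:,400:]=cv2.resize(s[200:296,360:440],(400,480),interpolation=cv2.INTER_CUBIC)
cv2.imwrite('pics/c5.png',C[:,:,::-1])
E
```

```text
t 16.3 tcp [0.5743 0.1917 0.17  ] head 86.61 gap 0.597 F [-0.14  0.63  0.42] q6 -1.37
tool shift mm [-1.  -0.7 -0.2] turn 0.0001
```

View pics/c5.png

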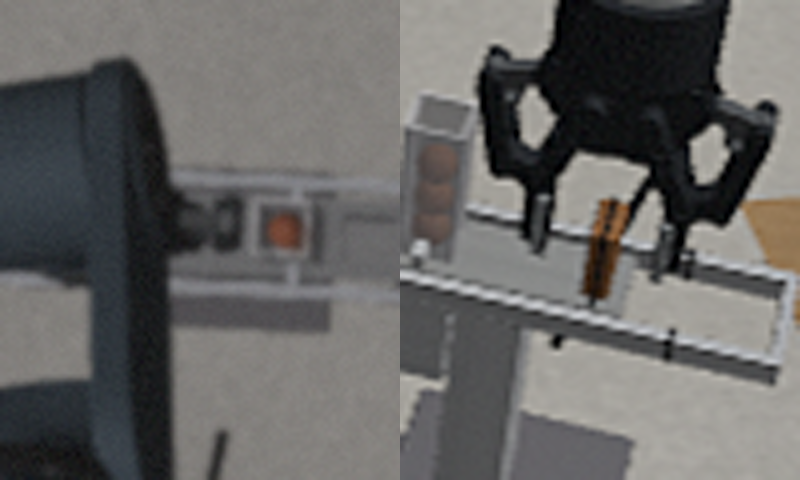

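The fingers straddle the wooden gate handle, at (605,250) in the right half, with a gap on each side. I'll close.

{"name": "arm_command", "arguments": {
  "series": [
    [[0,0,0,0],[0,0,0,0],[0,0,0,0],[0,0,0,0],[0,0,0,0],[0,0,0,0],[0,0,0,0]]
  ],
  "jaw": 0,
  "force": 80
}}

```text
t: 17.1
tcp_pos: [0.5761, 0.1937, 0.173]
tool_rot: [-0.485, 0.513, 0.485, 0.515]
force: [-0.7, 5.8, 4.6]
finger_gap: 0.148
```

```bash
python3 - <<'E'
from h import *
for i in range(3): goto([.5774,.2321,.17],86.6); snapshot('top')
E
```

```text
t 17.1 tcp [0.5761 0.1937 0.173 ] head 86.66 gap 0.148 F [-0.69  5.8   4.65] q6 -1.37
tool shift mm [ 3.1  0.9 38.4] turn 0.001
t 17.15 tcp [0.5761 0.1937 0.173 ] head 86.66 gap 0.153 F [-0.04  5.4   5.32] q6 -1.37
tool shift mm [ 3.1  1.  38.4] turn 0.001
t 17.2 tcp [0.5761 0.1937 0.173 ] head 86.66 gap 0.151 F [0.01 5.09 4.84] q6 -1.37
tool shift mm [ 3.1  0.9 38.4] turn 0.001
```

{"name": "arm_command", "arguments": {
  "series": [
    [[0,0,6,0],[0,0,8,0],[0,0,8,0],[0,0,8,0],[0,0,6,0],[0,0,4,0],[0,0,2,0],[0,0,0,0],[0,0,0,0]]
  ]
}}

```text
t: 18.15
tcp_pos: [0.5781, 0.2313, 0.173]
tool_rot: [-0.487, 0.516, 0.484, 0.513]
force: [-2.0, -7.3, 6.8]
finger_gap: 0.151
```

```bash
python3 - <<'E'
from h import *
for i in range(3): goto([.5776,.2335,.17],86.6); snapshot('top')
t=snap('top','t6');s=snap('scene','s6')
C=np.zeros((480,800,3),np.uint8)
C[:,:400]=cv2.resize(t[180:300,200:300],(400,480),interpolation=cv2.INTER_CUBIC)
C[:,400:]=cv2.resize(s[200:296,360:440],(400,480),interpolation=cv2.INTER_CUBIC)
cv2.imwrite('pics/c6.png',C[:,:,::-1])
E
```

```text
t 18.15 tcp [0.5781 0.2313 0.173 ] head 86.69 gap 0.151 F [-2.05 -7.28  6.82] q6 -1.31
tool shift mm [2.9 0.6 2.2] turn 0.0016
t 18.2 tcp [0.5781 0.2312 0.1729] head 86.69 gap 0.149 F [-2.13 -7.37  7.55] q6 -1.31
tool shift mm [2.9 0.6 2.2] turn 0.0016
t 18.25 tcp [0.5781 0.2312 0.173 ] head 86.69 gap 0.143 F [-2.45 -7.87  6.96] q6 -1.31
tool shift mm [2.9 0.7 2.3] turn 0.0015
```

View pics/c6.png

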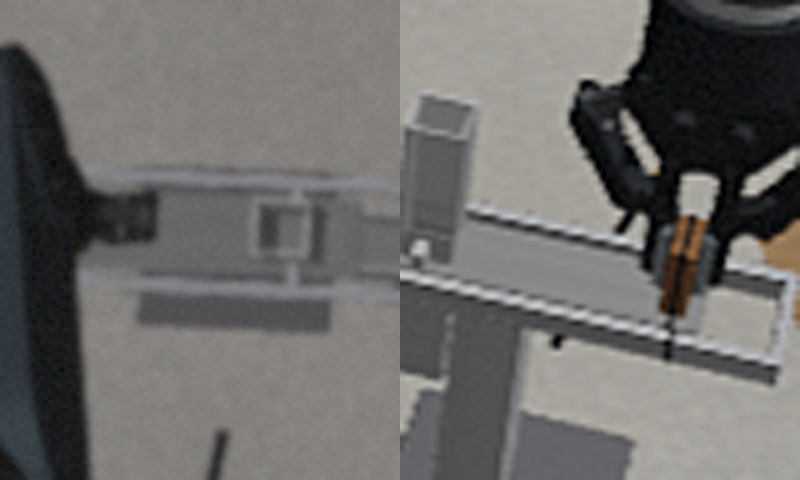

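The black line on the handle, at (668,320) in the right half, meets the rail mark at (668,345), and the hopper is empty. I'll add 2 mm to centre the gate at the mark, then check the cup.

{"name": "arm_command", "arguments": {
  "series": [
    [[0,0,2,0],[0,0,0,0],[0,0,0,0],[0,0,0,0],[0,0,0,0],[0,0,0,0],[0,0,0,0],[0,0,0,0],[0,0,0,0],[0,0,0,0]]
  ]
}}

```text
t: 19.4
tcp_pos: [0.5782, 0.2331, 0.173]
tool_rot: [-0.487, 0.516, 0.484, 0.513]
force: [-1.4, -6.7, 7.5]
finger_gap: 0.149
```

```bash
python3 - <<'E'
from h import *
goto([.5776,.2335,.17],86.6)
t=snap('top','t7');s=snap('scene','s7')
C=np.zeros((560,800,3),np.uint8)
C[:,:400]=cv2.resize(s[220:290,300:350],(400,560),interpolation=cv2.INTER_CUBIC)
C[:480,400:]=cv2.resize(s[200:296,360:440],(400,480),interpolation=cv2.INTER_CUBIC)
cv2.imwrite('pics/c7.png',C[:,:,::-1])
a=cv2.imread('pics/t0.png').astype(int);b=t[:,:,::-1].astype(int)
for n,(x0,x1,y0,y1) in dict(pliers=(345,385,260,330),pencil=(236,262,282,358),stamp=(155,190,290,325),dish1=(278,324,128,172),dish2=(378,416,160,200)).items():
    print(n,np.abs(a-b)[y0:y1,x0:x1].mean().round(1))
E
```

```text
t 19.4 tcp [0.5782 0.2331 0.173 ] head 86.68 gap 0.149 F [-1.45 -6.72  7.54] q6 -1.3
tool shift mm [3.  0.7 0.4] turn 0.0014
pliers 13.9
pencil 13.9
stamp 51.8
dish1 16.0
dish2 16.9
```

View pics/c7.png

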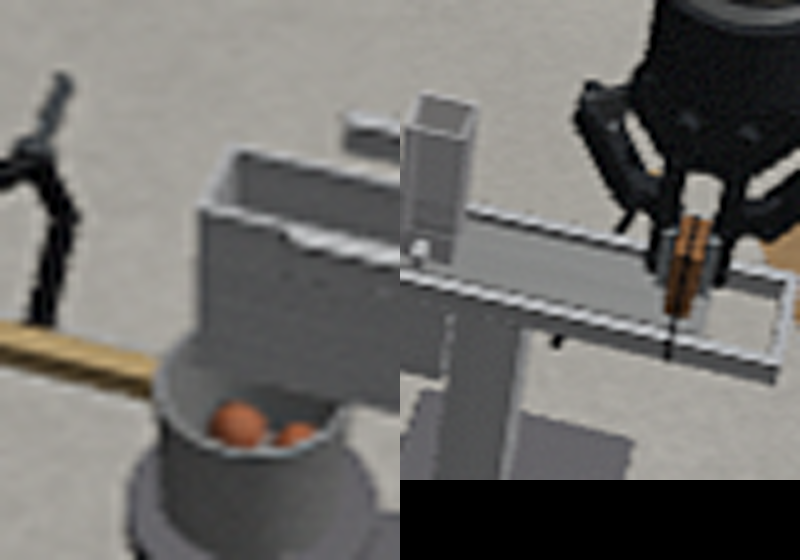

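The cup shows beads at (238,425) and (298,433) in the left half. The gate line is in line with the rail mark. The third bead must be hidden, so I'll wait and look for orange in both views.

{"name": "arm_command", "arguments": {
  "series": [
    [[0,0,0,0],[0,0,0,0],[0,0,0,0],[0,0,0,0],[0,0,0,0],[0,0,0,0],[0,0,0,0],[0,0,0,0],[0,0,0,0],[0,0,0,0]]
  ]
}}

```text
t: 20.5
tcp_pos: [0.5782, 0.2331, 0.173]
tool_rot: [-0.487, 0.516, 0.484, 0.513]
force: [-2.8, -7.7, 7.1]
finger_gap: 0.152
```

```bash
python3 - <<'E'
from h import *
goto([.5776,.2335,.17],86.6)
t=snap('top','t8');s=snap('scene','s8')
for n,im in(('top',t),('scene',s)):
    hs=cv2.cvtColor(im,cv2.COLOR_RGB2HSV);m=((hs[...,0]<14)&(hs[...,1]>105)).astype(np.uint8)
    k,_,st,c=cv2.connectedComponentsWithStats(m)
    print(n,[(c[i].round(),st[i,4]) for i in range(1,k) if st[i,4]>2 and 250<c[i][0]<430 and 180<c[i][1]<340])
C=np.zeros((560,800,3),np.uint8)
C[:480,:400]=cv2.resize(t[205:265,285:335],(400,480),interpolation=cv2.INTER_CUBIC)
C[:,400:]=cv2.resize(s[240:310,305:355],(400,560),interpolation=cv2.INTER_CUBIC)
C=np.clip(C.astype(float)*1.4,0,255).astype(np.uint8)
cv2.imwrite('pics/c8.png',C[:,:,::-1])
E
```

```text
t 20.5 tcp [0.5782 0.2331 0.173 ] head 86.67 gap 0.152 F [-2.82 -7.74  7.09] q6 -1.3
tool shift mm [2.9 0.7 0.4] turn 0.0013
top [(array([311., 239.]), np.int32(18)), (array([308., 251.]), np.int32(9)), (array([318., 252.]), np.int32(14))]
scene [(array([417., 253.]), np.int32(75)), (array([329., 273.]), np.int32(29)), (array([336., 274.]), np.int32(9))]
```

View pics/c8.png

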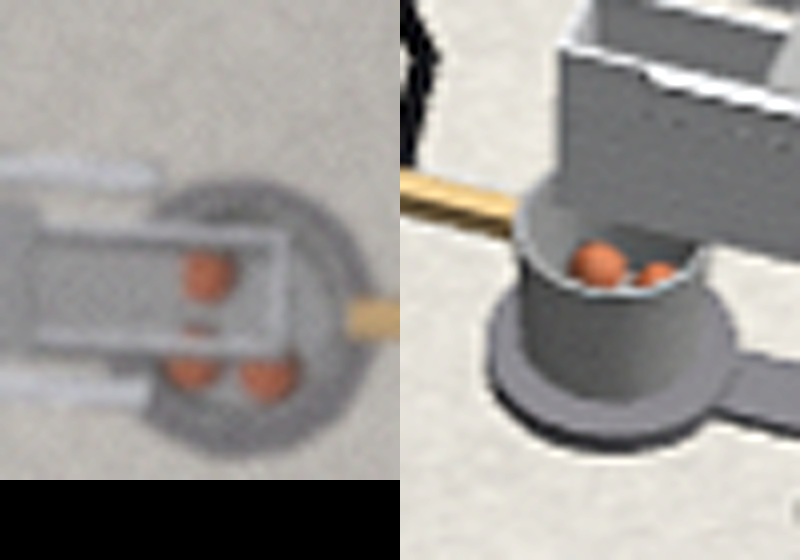

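The top view shows three beads in the cup, at (311,239), (308,251) and (318,252). The gate is at its mark and still gripped, so I'll hand in.

```bash
python3 -c "
from h import *
for p in((311,239),(308,251),(318,252)): print((onz('top',*p,.025)[:2]-[.565,.0225]).round(4))
ticket.sign_off()"
```

```text
[0.0124 0.0091]
[-0.0171  0.0168]
[-0.0198 -0.0078]
the job is handed in; nothing more can be done
```

I stood the steel cup on the rest under the spout and let go of it. I then pulled the gate to its mark and handed the job in at about 20.6 s, still gripping the handle. No verdict is reported.

**Last checks:**
- **Beads:** the top view shows three in the cup, about 15–24 mm from the rest's centre (limit 34 mm). The scene view shows only two, because the cup's front wall hides the third.
- **Gate:** the line on the handle meets the rail marks. The tool moved about 39.5 mm from home, and the spring pulls with about 7–8 N.
- **Cup:** it stands upright and centred on the rest to within a few mm by eye, with the fingers well away from it.
- **Other things:** the pliers, pencil and dishes looked unchanged when I compared pictures. That comparison was inconclusive for the stamp, where the arm probably blocked the view. The tool only passed near the stamp at over 0.3 m height.

**One disagreement:** the two cameras put the mark 6 mm apart across the pull. Along the pull they agreed to 0.5 mm, so it made no difference.

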